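# Index a wheel hub to its next station on the checking fixture

### The arm

A 6-joint arm with a two-finger parallel gripper is mounted at the origin on the work surface. World frame = base frame: x ahead of the robot, y to its left, z up, the work surface at z = 0. Lengths are in m, angles in rad, forces in N, time in s.
With the tool pointing down it reaches from about 0.35 to 0.85 m from the base axis. Payload 8.1 kg.
Tool frame: the origin (TCP) lies at the very end of the fingers, on their centre line; the grasp point (between the pads) lies env.tcp_to_grasp behind it (env.tcp_to_grasp is the distance from the TCP to the grasp point, in m); z points along the fingers, y is the line along which they close (so a half turn about z gives the same grasp; the last joint's range is limited). The gripper opens to 85 mm and grips with 20 to 120 N. Pads are 22 mm wide; open, the fingers measure 114 mm over their backs; the gripper's body (76 mm by 85 mm) begins 54 mm behind the grasp point. The pads swing forward as they close: fully open they stand 13 mm farther back than shut.
Start: joints at [-1.275, 0.13, 1.488, -0, 1.523, -0.085], TCP at [0.223, -0.557, 0.231] pointing down, gripper open.
Joint ranges: [-2.96, 2.96], [-0.89, 2.26], [0.02, 2.5], [-1.34, 4.48], [0, 2.73], [-2.66, 2.66]. Speed limits (rad/s): [2.39, 2.39, 2.79, 3.14, 3.14, 3.14].

### API

Orientations are given as [roll, pitch, yaw] about the fixed x, y, z axes, in that order (R = Rz(yaw) Ry(pitch) Rx(roll)).
In Python, from rig import env, optics, models gives the robot as it stands.
- The arm moves only by the tool drive_tool, never from a script. Its argument "targets" is a list of rows, each an object with "fingers": the finger opening in m, from 0 to 0.0854; "slide": the shift along the tool's x, y, z in m, a list of three; "rot": the turn, a rotation vector about the tool's x, y, z in degrees, a list of three. In form: [{"fingers": fingers, "slide": [dx, dy, dz], "rot": [rx, ry, rz]}, ...]. A call has 1 to 12 rows; each row shifts and turns the commanded pose from where the row before left it, along the tool's axes as they then stand; what a row does not reach is not made up. A row lasts 1/12 s, in which the tool goes at most 41.7 mm and 7.16 degrees, less where a joint would pass 70% of its speed; a pose out of reach is approached as far as the arm can. A call is refused whole if a number of a shift passes 0.0417 or a number of a turn 7.16, either way. A call with a gripper value outside its range is refused whole. The fingers move at their own pace and stop on an object; "grip_force" is the grip in N (left out, the last holds). Time passes only in rows, so rows that do not move let the fingers close. It gives the time, the measured TCP pose, the force, the opening and the grip force at its end, in the units of the state.
- env.state(): the state, without advancing time (a new reading comes with each control period).
- optics.get_image(name): name is "scene" or "top" or "wrist"; returns a dict with "pixels" (480x640x3 uint8, blue, green, red), "range_z" (480x640 float32, m along the optical axis (not along the pixel's ray), 0 where there is no reading), "intrinsics" (3x3 intrinsics, pixels), "dist_coeffs" ([k1, k2, p1, p2, k3] as OpenCV has them; the pictures are not rectified), "R" (3x3) and "t" (3): a world point X has camera coordinates R X + t. Camera axes: x right, y down, z forward; pixel columns grow to the right and rows downward; lengths in m; the calibration is good to about 2 mm. A picture is of the moment at which its call begins.
- env.sign_off(): hands the job in; it is judged then, once.
Trained networks look in the newest picture that a camera, given by its name, has taken for a name from the list of things; names that differ only in an ending like _2 or _b are one class to them, and where a whole thing is asked for, a point or a joint stands for the part that bears it (a point fixed in the world has none). Each returns a list of dicts, best first, with "conf" (0 to 1); they miss things now and then, are a little off and sometimes report something else, mostly with a low value. They report only what shows in the picture. A call takes as long as a camera call.
- models.recognise(camera, label): "position" ([x, y, z] in m, in the coordinates of the camera as it stood for that picture, good to about 4 mm: the middle of the surface that is visible of it).
The state is a dict: "time_s": time; "q": joint angles; "joint_vel": joint speeds; "tau": joint torques, N m; "ee_pos": TCP position; "eef_rot": TCP orientation; "ft_force": force on the tool from outside, world axes, zero at the start; "torque": the same for the moment, N m; "opening": finger opening in m; "gripper_force": force on a finger pad.
Only numpy, scipy, OpenCV 4.12 (cv2) and the standard library are available. Lean on these libraries where they do the work, as an engineer would, in place of code of your own. Each camera call takes 0.05 s, during which the arm holds its last target. There are 200 camera calls.

### The job

The hub on the checking fixture has been gauged at this lug; set it up for the next one. Swing the dial gauge's arm out well clear of the hub, then pull up the turntable's spring plunger, turn the table one hole counter-clockwise (seen from above) and let the plunger snap fully home in that hole. Then swing the gauge arm gently back in against its stop so that it rests on the new lug, without shifting the oil filter, the bearing or the wheel nut that lie round the fixture.

Things in the scene. Friction and masses are not known exactly. Their poses are not given: they have to be found in the camera images.
- fixture: Checking fixture: flat square metal base plate 370 x 370 x 22 mm, fixed to the bench. Origin: centre of its underside, at bench height, on the turntable's upright axis; z up, x and y along its edges ('plate frame'). Six 12 mm index holes lie in it 140 mm from the axis, at -150, -90, -30, 30, 90 and 150 degrees from its x axis.
- axis (a point): Turntable's axis at the plate's top face (22 mm above the bench). The 184 mm turntable carries a dark steel wheel hub: six round-ended lugs reaching 76 mm from the axis, a stud on each to 102 mm above the bench, a boss to 124 mm. A flat ear, 40 mm wide, top 45 mm above the bench, reaches out from the turntable to 168 mm and carries the spring plunger.
- table_rot (a joint): Angle of the turntable (rad): 0 at the start hole, growing counter-clockwise seen from above; next hole at 1.047 (60 degrees). With the plunger out it turns easily (2 to 4 N at the plunger) and stays where it is left; with the plunger in a hole it is locked, with less than 1 degree of play.
- plunger (a joint): How far the spring plunger is pulled up (m): 0 with its pin fully home in a hole, clear of the hole above 0.010, upper stop 0.016. Its spring pulls down with about 12 N when home, 18 N at the stop, so it must be held up to turn the table. Let go between holes, the pin rides on the plate at about 0.0095; within about 3 mm of a hole it draws itself in.
- knob (a point): Middle of the plunger's black ribbed round knob: 32 mm diameter, 36 mm tall (76 to 112 mm above the bench when home, this point 96 mm), upright on the ear 140 mm from the axis. It rises straight up when pulled and spins freely about its own upright axis. Below it is a 26 mm round metal housing, top 70 mm above the bench. Nothing else stands within 45 mm of it.
- start_hole (a point): The index hole in which the plunger sits at the start: centre of its mouth, on the plate's top face (22 mm above the bench), 140 mm from the axis; plate frame (-121, -70) mm.
- next_hole (a point): The next index hole counter-clockwise: centre of its mouth, on the plate's top face, 140 mm from the axis; plate frame (0, -140) mm. When the plunger has snapped in there, the knob stands straight above this point.
- gauge_arm (a joint): Angle of the gauge's swing arm about its upright post (rad): 0 against its dead stop, with the gauge's spring tip resting on a lug of the hub; grows as the arm swings outward, clockwise seen from above, away from the hub; end stop 1.2. From 0.5 on, the gauge is well clear of the hub. It stays where it is left (about 1.2 N at the handle moves it).
- gauge_handle (a point): Upright black round handle at the gauge arm's free end: 18 mm diameter with a 21 mm cap, 47 to 98 mm above the bench; this point is on its axis, 78 mm above the bench, 185 mm from the arm's hinge axis. With the arm at its stop: plate frame (-75, 150) mm. The gauge's nearest edge is 46 mm from the handle's axis, towards the hinge.
- gauge_hinge (a point): A point on the upright hinge axis of the gauge's swing arm (the top of its post), plate frame (110, 150) mm, 64 mm above the bench.
- dial (a point): Centre of the round white dial face of the gauge (57 mm dial, lying face up 70 mm above the bench), on the swing arm 110 mm from its hinge; its thin spring-loaded stem points at the hub.
- oil_filter: Bystander: upright white and blue oil filter, 76 mm diameter, 120 mm tall; origin at the centre of its underside.
- bearing: Bystander: ball bearing lying flat, 90 mm diameter, 26 mm tall; origin under its centre.
- wheel_nut: Bystander: loose wheel nut, 40 mm across and 28 mm tall, standing on the front left corner of the base plate; origin under its centre.

How it is judged:
On the way, in this order (a step that is already met when the one before it is completed fails the run):
1. the gauge arm is swung out clear of the hub while the turntable is still locked in its first hole (value of joint gauge_arm above 0.5 rad and value of joint table_rot between -0.03 and 0.03 rad and value of joint plunger below 0.003 m), for 0.1 s.
2. the plunger is pulled clear of its first hole (value of joint plunger above 0.0095 m and value of joint table_rot between -0.2 and 0.6 rad), for 0.05 s.
3. the plunger has snapped home in the next hole counter-clockwise (value of joint table_rot between 1.0172 and 1.0772 rad and value of joint plunger below 0.002 m), for 0.2 s.
4. the gauge arm is back against its stop (value of joint gauge_arm below 0.04 rad), for 0.2 s.
At the end, for the whole second after the job is handed in: The turntable stands one hole (60 degrees) counter-clockwise of its start within 0.03 rad, its plunger home there (up less than 2 mm); the gauge arm is against its stop within 0.04 rad; both at rest; the oil filter, bearing and wheel nut are within 30 mm of where they were (all of step 3 and value of joint gauge_arm between -0.05 and 0.04 rad and velocity of joint table_rot between -0.05 and 0.05 rad/s and velocity of joint gauge_arm between -0.05 and 0.05 rad/s); the robot touches nothing.
It fails at once if the turntable is turned out of its hole while the gauge is not clear of the hub (value of joint table_rot between 0.06 and 0.9872 rad and value of joint gauge_arm below 0.4 rad).
It fails at once if the gauge arm is slammed against its stop (faster than 2.5 rad/s within 0.15 rad of it) (value of joint gauge_arm below 0.15 rad and velocity of joint gauge_arm below -2.5 rad/s).
It fails at once if the oil filter, the bearing or the wheel nut is shifted more than 30 mm (distance of any of oil_filter, bearing, wheel_nut from where it was at the start of the episode above 0.03 m).
It also fails if it takes over 61 s, if anything falls off the work surface, if the arm or the gripper's body presses on something with over 40 N, if the wrist force passes 120 N, or if a joint passes its speed limit or range.

## Working session

There is one attempt and no reset: what is moved stays moved. The work goes in short steps, Python scripts to look and compute and a tool call to move; the robot and the scene stay as the last step left them, time stands still between calls to the robot, and variables do not carry over. Pictures are saved under pics/ and viewed, at most 10 in all, crops included, and the job is handed in when it is done.

Besides the shell and the picture viewer there is one more tool, called after "Request:" as a command line: name --argument value ..., lists and objects as JSON in quotes. drive_tool: Moves the arm, as the interface text tells. Its arguments: {"type":"object","properties":{"targets":{"type":"array"},"grip_force":{"type":"number"}},"required":["targets"]}

```bash
mkdir -p pics
cat > h.py <<'E'
from rig import env, optics, models
import numpy as np, cv2
def world(im,p): return im["R"].T@(np.array(p)-im["t"])
def rec(cam,lab,im):
    return [(round(d["conf"],2),np.round(world(im,d["position"]),4).tolist()) for d in models.recognise(cam,lab)[:2]]
def px(im,X):
    return cv2.projectPoints(np.array([X],float),cv2.Rodrigues(np.array(im["R"]))[0],np.array(im["t"],float),np.array(im["intrinsics"]),np.array(im["dist_coeffs"]))[0].ravel()
def at(im,u,v):
    n=cv2.undistortPoints(np.array([[[u,v]]],float),np.array(im["intrinsics"]),np.array(im["dist_coeffs"])).ravel()
    z=im["range_z"][int(v),int(u)]
    return world(im,[n[0]*z,n[1]*z,z])
E
python3 - <<'E'
from h import *
print(env.state(), env.tcp_to_grasp)
for c in ["scene","top"]:
    im=optics.get_image(c); cv2.imwrite(f"pics/{c}0.png",im["pixels"]); np.savez(f"{c}0.npz",**im)
    for l in ["knob","gauge_handle","gauge_hinge","dial","axis","fixture","oil_filter","bearing","wheel_nut"]:
        print(c,l,rec(c,l,im))
E
```

```text
{'time_s': 0.0, 'q': array([-1.27538294e+00,  1.31189484e-01,  1.48932708e+00,  1.39567210e-05,
        1.52301512e+00, -8.54085358e-02]), 'joint_vel': array([-0.00146837, -0.00140116,  0.0007455 , -0.00054719,  0.00031659,
        0.00061908]), 'tau': array([-8.16123211e-04, -5.69395566e+01, -5.00554097e+01, -4.14234119e-04,
        1.42987934e-02,  1.15494583e-05]), 'ee_pos': array([ 0.22286189, -0.55645199,  0.23020129]), 'eef_rot': array([-3.13966188e+00, -1.79296855e-04,  3.80821071e-01]), 'ft_force': array([-0.54091131,  0.47326084,  0.00087432]), 'torque': array([-0.0362628 , -0.03135   ,  0.00078923]), 'gripper_force': 0.0, 'opening': 0.08528233270734133} 0.0187
scene knob [(0.69, [0.4833, -0.213, 0.0997])]
scene gauge_handle [(0.84, [0.584, 0.0134, 0.0636])]
scene gauge_hinge [(0.9, [0.6288, -0.0934, 0.021])]
scene dial []
scene axis [(0.7, [0.6294, -0.0975, 0.0231]), (0.32, [0.4239, -0.0045, 0.0491])]
scene fixture [(0.57, [0.6239, -0.0967, 0.0215])]
scene oil_filter [(0.87, [0.5373, -0.3826, 0.0832])]
scene bearing [(0.67, [0.4765, 0.1432, 0.0237])]
scene wheel_nut [(0.57, [0.4219, -0.0029, 0.0495])]
top knob [(0.62, [0.4806, -0.2213, 0.1123]), (0.19, [0.5796, 0.007, 0.07])]
top gauge_handle [(0.56, [0.5786, 0.0058, 0.0696])]
top gauge_hinge [(0.93, [0.5855, -0.1357, 0.0259])]
top dial [(0.83, [0.5781, 0.0096, 0.0695])]
top axis [(0.58, [0.5881, -0.1416, 0.0244])]
top fixture [(0.93, [0.5808, -0.1429, 0.0215])]
top oil_filter [(0.75, [0.522, -0.3937, 0.1206]), (0.25, [0.5835, -0.1376, 0.0263])]
top bearing [(0.9, [0.4673, 0.1398, 0.0281])]
top wheel_nut [(0.58, [0.4214, -0.0123, 0.0472]), (0.53, [0.5843, -0.1404, 0.0214])]
```

View pics/top0.png

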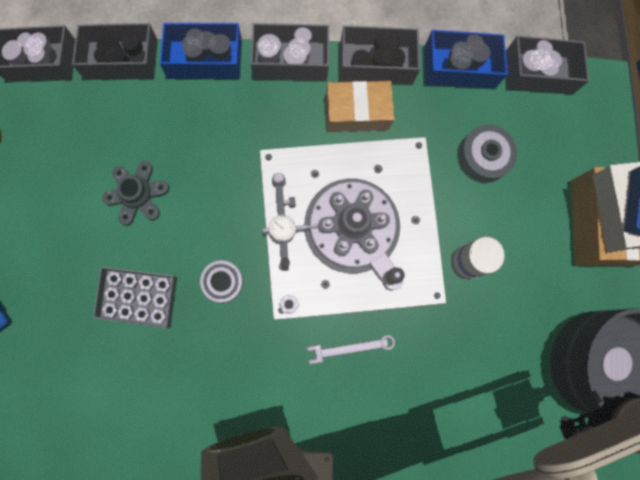

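View pics/scene0.png

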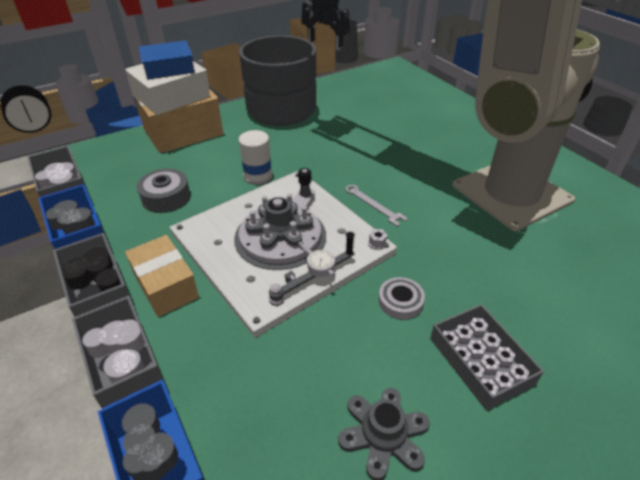

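The top view shows the plate (corners about 262,150 / 426,139 / 445,303 / 274,318), knob at (395,275), gauge handle (285,263), hinge (278,181), axis (357,220) and nut (289,304). The scene view agrees, with the filter and bearing clear of the swing paths.

```bash
cat > fit.py <<'E'
from h import *
from scipy.optimize import least_squares
C={}
for c in ["top","scene"]:
    im=dict(np.load(f"{c}0.npz")); Z=im["range_z"]
    v,u=np.mgrid[:480,:640]; 
    n=cv2.undistortPoints(np.stack([u.ravel(),v.ravel()],1).astype(float)[:,None],im["intrinsics"],im["dist_coeffs"])[:,0]
    P=np.c_[n*Z.ravel()[:,None],Z.ravel()]; W=(P-im["t"])@im["R"]; W[Z.ravel()==0]=9
    C[c]=W
    near=(abs(W[:,0]-.585)<.23)&(abs(W[:,1]+.14)<.23)&(abs(W[:,2]-.022)<.005)
    g=im["pixels"].reshape(-1,3).min(1)>140
    s=W[near&g][:,:2].astype(np.float32)
    (cx,cy),(w,h),a=cv2.minAreaRect(s); print(c,"plate",cx,cy,w,h,a,W[near&g][:,2].mean())
    for nm,xy,r,lo,hi in [("knob",(.483,-.218),.03,.075,.125),("handle",(.500,.003),.03,.05,.11),("hinge",(.684,.02),.03,.04,.11),("filter",(.522,-.394),.06,.02,.14),("bearing",(.467,.14),.06,.01,.05),("nut",(.421,-.012),.035,.03,.06)]:
        k=(np.hypot(W[:,0]-xy[0],W[:,1]-xy[1])<r)&(W[:,2]>lo)&(W[:,2]<hi); q=W[k]
        if len(q): t=q[q[:,2]>q[:,2].max()-.012]; print(" ",nm,len(q),"mean",q.mean(0).round(4),"zmax",q[:,2].max().round(4),"top xy",(((t[:,:2].max(0)+t[:,:2].min(0))/2)).round(4),"ext",np.ptp(t[:,:2],axis=0).round(3))
# two-view triangulation from pixel marks + plate corner fit on top
top=dict(np.load("top0.npz"))
cor=np.array([[262,150],[426,139],[445,303],[274,318]],float)
M=np.array([[.185,.185],[.185,-.185],[-.185,-.185],[-.185,.185]])
f=lambda p:np.concatenate([px(top,[p[0]+np.cos(p[2])*m[0]-np.sin(p[2])*m[1],p[1]+np.sin(p[2])*m[0]+np.cos(p[2])*m[1],.022])-q for m,q in zip(M,cor)])
r=least_squares(f,[.585,-.14,.06]);p=r.x;print("corner fit",p,r.fun.round(1))
def pl(x,y):return np.round([p[0]+np.cos(p[2])*x-np.sin(p[2])*y,p[1]+np.sin(p[2])*x+np.cos(p[2])*y],4)
for nm,x,y in [("knob",-.121,-.07),("next",0,-.14),("handle",-.075,.15),("hinge",.11,.15)]:
    X=pl(x,y); z={"knob":.112,"next":.022,"handle":.098,"hinge":.064}[nm]
    print(nm,X,*[px(dict(np.load(f"{c}0.npz")),[*X,z]).round(1) for c in("top","scene")])
E
python3 fit.py
```

```text
top plate 0.5950651168823242 -0.14242663979530334 0.3717815577983856 0.3717705011367798 6.303696155548096 0.021855814923168678
  knob 239 mean [ 0.4817 -0.2229  0.1085] zmax 0.1177 top xy [ 0.4821 -0.2252] ext [0.031 0.031]
  handle 98 mean [0.503  0.0006 0.0909] zmax 0.1036 top xy [0.503  0.0009] ext [0.019 0.02 ]
  hinge 203 mean [0.6777 0.0177 0.0529] zmax 0.0677 top xy [0.6868 0.0174] ext [0.021 0.019]
  filter 1469 mean [ 0.5205 -0.3988  0.104 ] zmax 0.1266 top xy [ 0.5237 -0.4076] ext [0.074 0.075]
  bearing 1432 mean [0.4683 0.1352 0.0265] zmax 0.0365 top xy [0.4691 0.1354] ext [0.088 0.09 ]
  nut 248 mean [ 0.4221 -0.0081  0.0492] zmax 0.0581 top xy [ 0.4226 -0.0084] ext [0.035 0.038]
scene plate 0.5931268930435181 -0.14345574378967285 0.3734428882598877 0.3755577504634857 6.343433380126953 0.022220667192221308
  knob 227 mean [ 0.4852 -0.2176  0.101 ] zmax 0.1157 top xy [ 0.4816 -0.2223] ext [0.032 0.03 ]
  handle 188 mean [0.5056 0.0042 0.0808] zmax 0.1005 top xy [5.021e-01 5.000e-04] ext [0.021 0.021]
  hinge 278 mean [0.6824 0.0228 0.0526] zmax 0.067 top xy [0.6885 0.0196] ext [0.024 0.021]
  filter 1313 mean [ 0.5319 -0.3882  0.0842] zmax 0.124 top xy [ 0.5246 -0.4065] ext [0.075 0.076]
  bearing 1433 mean [0.4722 0.1417 0.0256] zmax 0.0312 top xy [0.4678 0.1365] ext [0.09  0.091]
  nut 268 mean [ 0.4242 -0.0047  0.0456] zmax 0.0541 top xy [ 0.4208 -0.0084] ext [0.038 0.037]
corner fit [ 0.59367447 -0.14446967  0.09941951] [-0.7 -0.5  0.6 -0.8  0.4  0.7 -0.2  0.5]
knob [ 0.4802 -0.2261] [397.3 275.3] [304.4 170. ]
next [ 0.6076 -0.2838] [416.2 220.8] [248.4 204.6]
handle [ 0.5042 -0.0027] [285.8 261.9] [348.8 233. ]
hinge [0.6882 0.0157] [279.3 176.7] [273.8 285.3]
```

Request:
drive_tool --targets '[{"fingers": 0.07,"slide": [0,0,0],"rot": [0,0,5.2]},{"fingers": 0.07,"slide": [0,0,0],"rot": [0,0,5.2]},{"fingers": 0.07,"slide": [0,0,0],"rot": [0,0,5.2]},{"fingers": 0.07,"slide": [0.0188,-0.029,0],"rot": [0,0,0]},{"fingers": 0.07,"slide": [0.0188,-0.029,0],"rot": [0,0,0]},{"fingers": 0.07,"slide": [0.0188,-0.029,0],"rot": [0,0,0]},{"fingers": 0.07,"slide": [0.0188,-0.029,0],"rot": [0,0,0]},{"fingers": 0.07,"slide": [0.0188,-0.029,0],"rot": [0,0,0]},{"fingers": 0.07,"slide": [0.0188,-0.029,0],"rot": [0,0,0]},{"fingers": 0.07,"slide": [0.0188,-0.029,0],"rot": [0,0,0]},{"fingers": 0.07,"slide": [0.0188,-0.029,0],"rot": [0,0,0]},{"fingers": 0.07,"slide": [0.0188,-0.029,0],"rot": [0,0,0]}]'

```text
time_s: 2.0
ee_pos: [0.3634, -0.2777, 0.2315]
eef_rot: [3.141, -0.0, 0.108]
ft_force: [0.5, 0.8, 0.4]
opening: 0.0698
gripper_force: 0.0
```

Request:
drive_tool --targets '[{"fingers": 0.05,"slide": [0.0188,-0.029,0],"rot": [0,0,0]},{"fingers": 0.05,"slide": [0.0188,-0.029,0],"rot": [0,0,0]},{"fingers": 0.05,"slide": [0.0188,-0.029,0],"rot": [0,0,0]},{"fingers": 0.05,"slide": [0.0188,-0.029,0],"rot": [0,0,0]},{"fingers": 0.05,"slide": [0.0188,-0.029,0],"rot": [0,0,0]},{"fingers": 0.05,"slide": [0.0188,-0.029,0],"rot": [0,0,0]},{"fingers": 0.05,"slide": [0.0188,-0.029,0],"rot": [0,0,0]},{"fingers": 0.05,"slide": [0.0188,-0.029,0],"rot": [0,0,0]},{"fingers": 0.05,"slide": [0.0188,-0.029,0],"rot": [0,0,0]},{"fingers": 0.05,"slide": [0,0,0.03],"rot": [0,0,0]},{"fingers": 0.05,"slide": [0,0,0.03],"rot": [0,0,0]},{"fingers": 0.05,"slide": [0,0,0],"rot": [0,0,0]}]'

```text
time_s: 3.0
ee_pos: [0.4993, -0.0002, 0.1652]
eef_rot: [-3.14, 0.009, 0.11]
ft_force: [-1.3, 0.9, -0.7]
opening: 0.05
gripper_force: 0.0
```

Request:
drive_tool --targets '[{"fingers": 0.05,"slide": [0.003,0,0.027],"rot": [0,0,0]},{"fingers": 0.05,"slide": [0,0,0.027],"rot": [0,0,0]},{"fingers": 0.05,"slide": [0,0,0.027],"rot": [0,0,0]},{"fingers": 0.05,"slide": [0,0,0.025],"rot": [0,0,0]},{"fingers": 0.05,"slide": [0,0,0],"rot": [0,0,0]},{"fingers": 0.05,"slide": [0,0,0],"rot": [0,0,0]},{"fingers": 0.05,"slide": [0,0,0],"rot": [0,0,0]}]'

```text
time_s: 3.58
ee_pos: [0.5072, -0.0015, 0.0676]
eef_rot: [3.141, -0.002, 0.108]
ft_force: [0.3, -0.4, 0.9]
opening: 0.0505
gripper_force: 0.0
```

Run:
```python
from h import *
im=optics.get_image("wrist"); cv2.imwrite("pics/w1.png",im["pixels"]); print(env.state()["ee_pos"], rec("wrist","gauge_handle",im))
```

```text
[ 0.50771885 -0.00149724  0.06807928] [(0.72, [0.5831, 0.0038, 0.0714])]
```

View pics/w1.png

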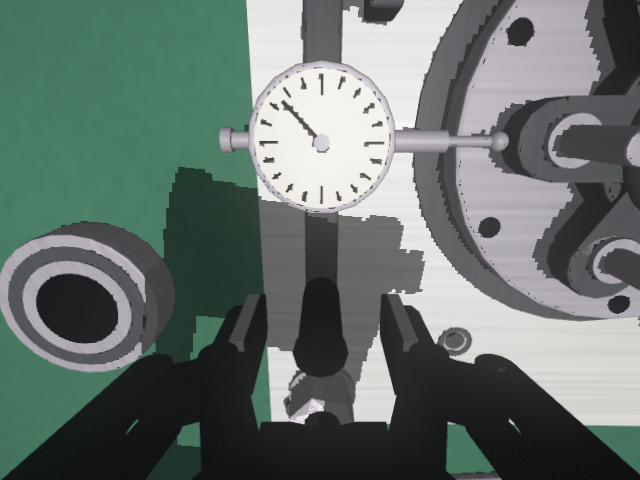

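The wrist view shows the handle (320,355) centred between the pads (250 and 390); the stem tip sits on a lug at (500,142).

Request:
drive_tool --targets '[{"fingers": 0.05,"slide": [-0.004,0,0.008],"rot": [0,0,0]},{"fingers": 0.05,"slide": [0,0,0],"rot": [0,0,0]},{"fingers": 0.012,"slide": [0,0,0],"rot": [0,0,0]},{"fingers": 0.012,"slide": [0,0,0],"rot": [0,0,0]},{"fingers": 0.012,"slide": [0,0,0],"rot": [0,0,0]},{"fingers": 0.012,"slide": [0,0,0],"rot": [0,0,0]},{"fingers": 0.012,"slide": [0,0,0],"rot": [0,0,0]},{"fingers": 0.012,"slide": [0,0,0],"rot": [0,0,0]}]' --grip_force 25

```text
time_s: 4.35
ee_pos: [0.5019, -0.0015, 0.0575]
eef_rot: [3.142, -0.0, 0.109]
ft_force: [-2.8, 0.7, 3.4]
opening: 0.0169
gripper_force: 25.0
```

Request:
drive_tool --targets '[{"fingers": 0.012,"slide": [0.0002,-0.0097,0],"rot": [0,0,3]},{"fingers": 0.012,"slide": [0.0003,-0.0097,0],"rot": [0,0,3]},{"fingers": 0.012,"slide": [0.0002,-0.0097,0],"rot": [0,0,3]},{"fingers": 0.012,"slide": [0.0003,-0.0097,0],"rot": [0,0,3]},{"fingers": 0.012,"slide": [0.0002,-0.0097,0],"rot": [0,0,3]},{"fingers": 0.012,"slide": [0.0003,-0.0097,0],"rot": [0,0,3]},{"fingers": 0.012,"slide": [0.0002,-0.0097,0],"rot": [0,0,3]}]'

```text
time_s: 4.93
ee_pos: [0.5072, 0.0661, 0.0576]
eef_rot: [3.141, -0.001, -0.26]
ft_force: [0.6, -2.0, 1.3]
opening: 0.0171
gripper_force: 25.0
```

Request:
drive_tool --targets '[{"fingers": 0.012,"slide": [0.0002,-0.0097,0],"rot": [0,0,3]},{"fingers": 0.012,"slide": [0.0003,-0.0097,0],"rot": [0,0,3]},{"fingers": 0.012,"slide": [0.0002,-0.0097,0],"rot": [0,0,3]},{"fingers": 0.012,"slide": [0.0003,-0.0097,0],"rot": [0,0,3]},{"fingers": 0.012,"slide": [0.0002,-0.0097,0],"rot": [0,0,3]},{"fingers": 0.012,"slide": [0.0003,-0.0097,0],"rot": [0,0,3]},{"fingers": 0.012,"slide": [0.0002,-0.0097,0],"rot": [0,0,3]},{"fingers": 0.012,"slide": [0,0,0],"rot": [0,0,0]},{"fingers": 0.012,"slide": [0,0,0],"rot": [0,0,0]}]'

```text
time_s: 5.68
ee_pos: [0.536, 0.1274, 0.0576]
eef_rot: [-3.141, -0.0, -0.622]
ft_force: [-0.1, 2.5, 4.1]
opening: 0.0173
gripper_force: 26.2
```

Request:
drive_tool --targets '[{"fingers": 0.05,"slide": [0,0,0],"rot": [0,0,0]},{"fingers": 0.05,"slide": [0,0,0],"rot": [0,0,0]},{"fingers": 0.05,"slide": [0,0,0],"rot": [0,0,0]},{"fingers": 0.05,"slide": [0,0,0],"rot": [0,0,0]},{"fingers": 0.05,"slide": [0,0,-0.02],"rot": [0,0,0]},{"fingers": 0.05,"slide": [0,0,-0.04],"rot": [0,0,0]},{"fingers": 0.05,"slide": [0,0,-0.04],"rot": [0,0,0]},{"fingers": 0.05,"slide": [0,0,-0.04],"rot": [0,0,0]},{"fingers": 0.05,"slide": [0,0,0],"rot": [0,0,0]},{"fingers": 0.05,"slide": [0,0,0],"rot": [0,0,0]}]'

```text
time_s: 6.52
ee_pos: [0.5379, 0.127, 0.2012]
eef_rot: [-3.137, -0.005, -0.624]
ft_force: [-0.3, -0.9, -1.0]
opening: 0.0497
gripper_force: 0.0
```

```bash
cat > cap.py <<'E'
from h import *
import sys
im=optics.get_image("top"); np.savez("t.npz",**im); cv2.imwrite("pics/"+sys.argv[1]+".png",im["pixels"])
Z=im["range_z"].ravel(); v,u=np.mgrid[:480,:640]
n=cv2.undistortPoints(np.stack([u.ravel(),v.ravel()],1).astype(float)[:,None],im["intrinsics"],im["dist_coeffs"])[:,0]
W=(np.c_[n*Z[:,None],Z]-im["t"])@im["R"]; W[Z==0]=9
def top(nm,xy,r,lo,hi):
    q=W[(np.hypot(W[:,0]-xy[0],W[:,1]-xy[1])<r)&(W[:,2]>lo)&(W[:,2]<hi)]
    if len(q): t=q[q[:,2]>q[:,2].max()-.012]; print(nm,len(q),"zmax",q[:,2].max().round(4),"med z",np.median(t[:,2]).round(4),"xy",((t[:,:2].max(0)+t[:,:2].min(0))/2).round(4),"ext",np.ptp(t[:,:2],axis=0).round(3))
top("handle out",(.537,.127),.035,.06,.11); top("handle in",(.503,0),.03,.06,.11)
top("knob start",(.482,-.2245),.03,.075,.135); top("knob next",(.609,-.281),.03,.075,.135)
top("filter",(.523,-.407),.06,.02,.14);top("bearing",(.469,.1354),.06,.01,.05);top("nut",(.422,-.0084),.035,.03,.06)
print(env.state()["ee_pos"],env.state()["eef_rot"])
E
python3 cap.py t2
```

```text
knob start 240 zmax 0.12 med z 0.1119 xy [ 0.4828 -0.2239] ext [0.032 0.032]
filter 1459 zmax 0.1285 med z 0.1199 xy [ 0.5238 -0.4075] ext [0.074 0.075]
bearing 650 zmax 0.0353 med z 0.027 xy [0.4691 0.157 ] ext [0.087 0.047]
nut 251 zmax 0.0583 med z 0.0504 xy [ 0.4226 -0.0085] ext [0.035 0.037]
[0.53635233 0.12680196 0.19848532] [-3.13983033e+00 -1.97445806e-03 -6.24566706e-01]
```

Request:
drive_tool --targets '[{"fingers": 0.055,"slide": [0,0,0],"rot": [0,0,-7.1]},{"fingers": 0.055,"slide": [0,0,0],"rot": [0,0,-7.1]},{"fingers": 0.055,"slide": [0,0,0],"rot": [0,0,-7.1]},{"fingers": 0.055,"slide": [0,0,0],"rot": [0,0,-7.1]},{"fingers": 0.055,"slide": [0,0,0],"rot": [0,0,-7.1]},{"fingers": 0.055,"slide": [0,0,0],"rot": [0,0,-7.1]},{"fingers": 0.055,"slide": [0,0,0],"rot": [0,0,-7.1]},{"fingers": 0.055,"slide": [0,0,0],"rot": [0,0,-7.1]},{"fingers": 0.055,"slide": [0,0,0],"rot": [0,0,-7.1]}]'

```text
time_s: 7.32
ee_pos: [0.5342, 0.1266, 0.1946]
eef_rot: [-3.14, 0.004, 0.497]
ft_force: [-0.2, -0.0, -0.8]
opening: 0.0547
gripper_force: 0.0
```

Request:
drive_tool --targets '[{"fingers": 0.055,"slide": [-0.0178,0.0237,0],"rot": [0,0,0]},{"fingers": 0.055,"slide": [-0.0178,0.0237,0],"rot": [0,0,0]},{"fingers": 0.055,"slide": [-0.0178,0.0237,0],"rot": [0,0,0]},{"fingers": 0.055,"slide": [-0.0178,0.0237,0],"rot": [0,0,0]},{"fingers": 0.055,"slide": [-0.0178,0.0237,0],"rot": [0,0,0]},{"fingers": 0.055,"slide": [-0.0178,0.0237,0],"rot": [0,0,0]},{"fingers": 0.055,"slide": [-0.0178,0.0237,0],"rot": [0,0,0]},{"fingers": 0.055,"slide": [-0.0178,0.0237,0],"rot": [0,0,0]},{"fingers": 0.055,"slide": [-0.0178,0.0237,0],"rot": [0,0,0]},{"fingers": 0.055,"slide": [-0.0178,0.0237,0],"rot": [0,0,0]},{"fingers": 0.055,"slide": [-0.0178,0.0237,0],"rot": [0,0,0]},{"fingers": 0.055,"slide": [-0.0178,0.0237,0],"rot": [0,0,0]}]'

```text
time_s: 8.32
ee_pos: [0.4796, -0.2254, 0.1948]
eef_rot: [-3.138, 0.002, 0.491]
ft_force: [0.4, -0.3, -0.4]
opening: 0.0546
gripper_force: 0.0
```

Request:
drive_tool --targets '[{"fingers": 0.055,"slide": [0,0,0],"rot": [0,0,0]},{"fingers": 0.055,"slide": [0,0,0],"rot": [0,0,0]},{"fingers": 0.055,"slide": [0,0,0],"rot": [0,0,0]}]'

```text
time_s: 8.57
ee_pos: [0.4804, -0.2238, 0.1955]
eef_rot: [-3.139, 0.001, 0.49]
ft_force: [-0.3, -0.6, 0.6]
opening: 0.0549
gripper_force: 0.0
```

```bash
python3 cap.py t3
python3 - <<'E'
from h import *
im=optics.get_image("wrist"); cv2.imwrite("pics/w3.png",im["pixels"]); print(rec("wrist","knob",im))
E
```

```text
handle out 101 zmax 0.1025 med z 0.0979 xy [0.5369 0.1252] ext [0.019 0.021]
bearing 1437 zmax 0.0468 med z 0.0438 xy [0.5039 0.1349] ext [0.048 0.025]
nut 245 zmax 0.0563 med z 0.0502 xy [ 0.4226 -0.0085] ext [0.035 0.037]
[ 0.48076303 -0.22343772  0.19593752] [-3.13929012e+00  9.05138727e-04  4.91102211e-01]
[(0.56, [0.484, -0.2235, 0.1102])]
```

View pics/w3.png

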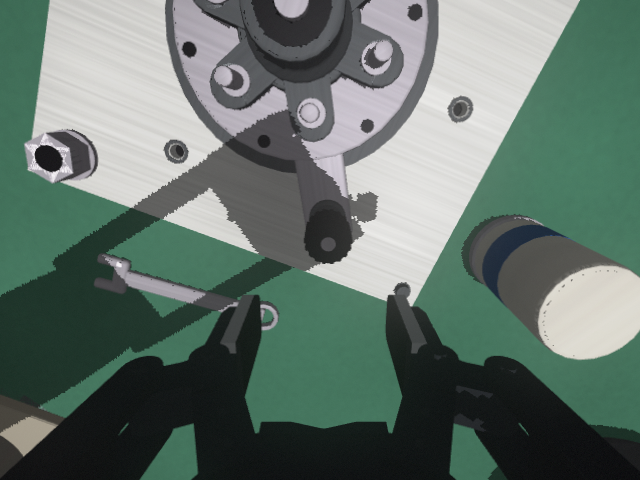

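The wrist view shows the knob (328,235) lying ahead of the open fingers (centre 322), and next hole at (460,108). The top-view depth has the gauge handle at (0.537, 0.125), which is clear. I'll descend onto the knob.

Request:
drive_tool --targets '[{"fingers": 0.055,"slide": [0.0015,0.0005,0.03],"rot": [0,0,0]},{"fingers": 0.055,"slide": [0,0,0.03],"rot": [0,0,0]},{"fingers": 0.055,"slide": [0,0,0.03],"rot": [0,0,0]},{"fingers": 0.055,"slide": [0,0,0.02],"rot": [0,0,0]},{"fingers": 0.055,"slide": [0,0,0.01],"rot": [0,0,0]},{"fingers": 0.055,"slide": [0,0,0],"rot": [0,0,0]},{"fingers": 0.055,"slide": [0,0,0],"rot": [0,0,0]},{"fingers": 0.055,"slide": [0,0,0],"rot": [0,0,0]}]'

```text
time_s: 9.38
ee_pos: [0.4842, -0.2247, 0.0792]
eef_rot: [3.139, -0.002, 0.491]
ft_force: [-0.0, -0.2, 0.6]
opening: 0.0548
gripper_force: 0.0
```

Request:
drive_tool --targets '[{"fingers": 0.02,"slide": [0,0,0],"rot": [0,0,0]},{"fingers": 0.02,"slide": [0,0,0],"rot": [0,0,0]},{"fingers": 0.02,"slide": [0,0,0],"rot": [0,0,0]},{"fingers": 0.02,"slide": [0,0,0],"rot": [0,0,0]},{"fingers": 0.02,"slide": [0,0,0],"rot": [0,0,0]},{"fingers": 0.02,"slide": [0,0,0],"rot": [0,0,0]}]' --grip_force 60

```text
time_s: 9.88
ee_pos: [0.4841, -0.225, 0.0793]
eef_rot: [3.139, -0.002, 0.491]
ft_force: [-0.5, 0.5, 6.0]
opening: 0.0306
gripper_force: 59.0
```

Request:
drive_tool --targets '[{"fingers": 0.02,"slide": [0,0,-0.004],"rot": [0,0,0]},{"fingers": 0.02,"slide": [0,0,-0.004],"rot": [0,0,0]},{"fingers": 0.02,"slide": [0,0,-0.005],"rot": [0,0,0]},{"fingers": 0.02,"slide": [0,0,0],"rot": [0,0,0]},{"fingers": 0.02,"slide": [0,0,0],"rot": [0,0,0]},{"fingers": 0.02,"slide": [0,0,0],"rot": [0,0,0]}]'

```text
time_s: 10.38
ee_pos: [0.4824, -0.2232, 0.0888]
eef_rot: [-3.139, -0.0, 0.491]
ft_force: [6.3, 2.0, -14.9]
opening: 0.0306
gripper_force: 60.8
```

Request:
drive_tool --targets '[{"fingers": 0.02,"slide": [0,0,-0.002],"rot": [0,0,0]},{"fingers": 0.02,"slide": [0,0,-0.002],"rot": [0,0,0]},{"fingers": 0.02,"slide": [0,0,0],"rot": [0,0,0]},{"fingers": 0.02,"slide": [0,0,0],"rot": [0,0,0]}]'

```text
time_s: 10.72
ee_pos: [0.4822, -0.223, 0.0925]
eef_rot: [-3.139, 0.0, 0.491]
ft_force: [6.2, 2.4, -16.7]
opening: 0.0302
gripper_force: 60.7
```

Request:
drive_tool --targets '[{"fingers": 0.02,"slide": [0.0017,0.0096,0],"rot": [0,0,0]},{"fingers": 0.02,"slide": [0.0024,0.0095,0],"rot": [0,0,0]},{"fingers": 0.02,"slide": [0.003,0.0093,0],"rot": [0,0,0]},{"fingers": 0.02,"slide": [0.0037,0.0091,0],"rot": [0,0,0]},{"fingers": 0.02,"slide": [0.0043,0.0088,0],"rot": [0,0,0]},{"fingers": 0.02,"slide": [0.0049,0.0085,0],"rot": [0,0,0]},{"fingers": 0.02,"slide": [0.0055,0.0081,0],"rot": [0,0,0]},{"fingers": 0.02,"slide": [0.006,0.0077,0],"rot": [0,0,0]}]'

```text
time_s: 11.38
ee_pos: [0.5409, -0.2706, 0.0906]
eef_rot: [-3.135, 0.005, 0.491]
ft_force: [-3.6, 0.6, -16.5]
opening: 0.0306
gripper_force: 61.3
```

Request:
drive_tool --targets '[{"fingers": 0.02,"slide": [0.0065,0.0073,0],"rot": [0,0,0]},{"fingers": 0.02,"slide": [0.007,0.0068,0],"rot": [0,0,0]},{"fingers": 0.02,"slide": [0.0075,0.0063,0],"rot": [0,0,0]},{"fingers": 0.02,"slide": [0.0079,0.0057,0],"rot": [0,0,0]},{"fingers": 0.02,"slide": [0.0083,0.0052,0],"rot": [0,0,0]},{"fingers": 0.02,"slide": [0.0086,0.0046,0],"rot": [0,0,0]},{"fingers": 0.02,"slide": [0.0089,0.004,0],"rot": [0,0,0]},{"fingers": 0.02,"slide": [0,0,0],"rot": [0,0,0]},{"fingers": 0.02,"slide": [0,0,0],"rot": [0,0,0]}]'

```text
time_s: 12.13
ee_pos: [0.6096, -0.2815, 0.0913]
eef_rot: [-3.14, 0.003, 0.49]
ft_force: [2.5, -4.2, -15.7]
opening: 0.0305
gripper_force: 61.6
```

Request:
drive_tool --targets '[{"fingers": 0.02,"slide": [0,0,0.004],"rot": [0,0,0]},{"fingers": 0.02,"slide": [0,0,0.004],"rot": [0,0,0]},{"fingers": 0.02,"slide": [0,0,0.003],"rot": [0,0,0]},{"fingers": 0.02,"slide": [0,0,0.002],"rot": [0,0,0]},{"fingers": 0.02,"slide": [0,0,0],"rot": [0,0,0]},{"fingers": 0.02,"slide": [0,0,0],"rot": [0,0,0]},{"fingers": 0.02,"slide": [0,0,0],"rot": [0,0,0]}]'

```text
time_s: 12.72
ee_pos: [0.6109, -0.2814, 0.0801]
eef_rot: [3.141, 0.0, 0.491]
ft_force: [5.7, -5.5, -16.5]
opening: 0.0308
gripper_force: 62.1
```

Request:
drive_tool --targets '[{"fingers": 0.055,"slide": [0,0,0],"rot": [0,0,0]},{"fingers": 0.055,"slide": [0,0,0],"rot": [0,0,0]},{"fingers": 0.055,"slide": [0,0,0],"rot": [0,0,0]},{"fingers": 0.055,"slide": [0,0,0],"rot": [0,0,0]},{"fingers": 0.055,"slide": [0,0,0],"rot": [0,0,0]},{"fingers": 0.055,"slide": [0,0,0],"rot": [0,0,0]}]'

```text
time_s: 13.22
ee_pos: [0.6112, -0.2812, 0.0819]
eef_rot: [3.141, -0.0, 0.491]
ft_force: [1.2, 0.1, 0.0]
opening: 0.0552
gripper_force: 0.0
```

```bash
python3 cap.py t4
python3 - <<'E'
from h import *
for c in ["scene","wrist"]:
    im=optics.get_image(c); print(rec(c,"knob",im)); cv2.imwrite(f"pics/{c}4.png",im["pixels"])
E
```

```text
handle out 102 zmax 0.102 med z 0.0971 xy [0.5371 0.1252] ext [0.019 0.021]
knob next 17 zmax 0.1123 med z 0.1065 xy [ 0.5933 -0.2841] ext [0.003 0.007]
filter 464 zmax 0.1266 med z 0.1197 xy [ 0.5195 -0.422 ] ext [0.066 0.046]
bearing 1438 zmax 0.0485 med z 0.047 xy [0.527  0.1271] ext [0.003 0.008]
nut 252 zmax 0.0564 med z 0.05 xy [ 0.4226 -0.0084] ext [0.035 0.038]
[ 0.61111501 -0.28113561  0.08169477] [ 3.14124151e+00 -2.95784886e-04  4.90807407e-01]
[(0.57, [0.616, -0.2729, 0.1044]), (0.52, [0.609, -0.269, 0.0998])]
[(0.74, [0.6343, -0.2092, 0.042]), (0.71, [0.6136, -0.2768, 0.1108])]
```

View pics/wrist4.png

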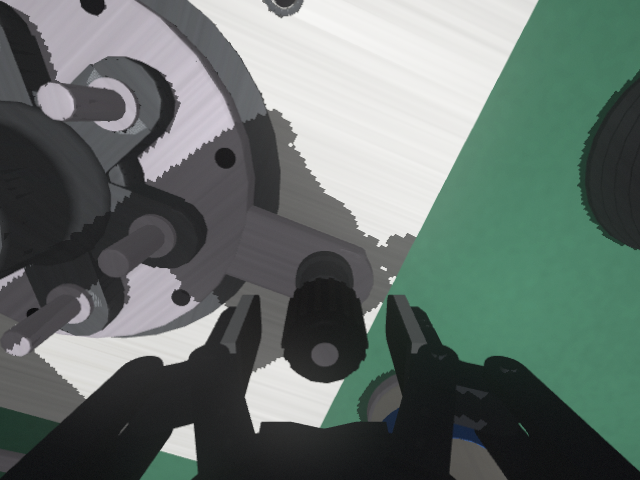

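The knob (325,330) stands free between the open fingers. I'll rise and check its height.

Request:
drive_tool --targets '[{"fingers": 0.055,"slide": [0,0,-0.02],"rot": [0,0,0]},{"fingers": 0.055,"slide": [0,0,-0.04],"rot": [0,0,0]},{"fingers": 0.055,"slide": [0,0,-0.04],"rot": [0,0,0]},{"fingers": 0.055,"slide": [0,0,-0.02],"rot": [0,0,0]},{"fingers": 0.055,"slide": [0,0,0],"rot": [0,0,7.1]},{"fingers": 0.055,"slide": [0,0,0],"rot": [0,0,7.1]},{"fingers": 0.055,"slide": [0,0,0],"rot": [0,0,7.1]},{"fingers": 0.055,"slide": [0,0,0],"rot": [0,0,7.1]},{"fingers": 0.055,"slide": [0,0,0],"rot": [0,0,7.1]},{"fingers": 0.055,"slide": [0,0,0],"rot": [0,0,7.1]},{"fingers": 0.055,"slide": [0,0,0],"rot": [0,0,7.1]},{"fingers": 0.055,"slide": [0,0,0],"rot": [0,0,7.1]}]'

```text
time_s: 14.47
ee_pos: [0.6109, -0.2811, 0.2012]
eef_rot: [-3.142, 0.0, -0.507]
ft_force: [0.0, -0.8, 1.1]
opening: 0.0552
gripper_force: 0.0
```

Request:
drive_tool --targets '[{"fingers": 0.055,"slide": [0,0,0],"rot": [0,0,7.1]},{"fingers": 0.055,"slide": [0,0,0],"rot": [0,0,0]},{"fingers": 0.055,"slide": [0,0,0],"rot": [0,0,0]}]'

```text
time_s: 14.72
ee_pos: [0.6109, -0.2811, 0.2013]
eef_rot: [3.142, 0.0, -0.621]
ft_force: [0.7, 0.8, -0.1]
opening: 0.055
gripper_force: 0.0
```

Run:
```python
from h import *
for c in ["scene","wrist"]:
    im=optics.get_image(c); print(c,rec(c,"knob",im))
    Z=im["range_z"].ravel(); v,u=np.mgrid[:480,:640]
    n=cv2.undistortPoints(np.stack([u.ravel(),v.ravel()],1).astype(float)[:,None],im["intrinsics"],im["dist_coeffs"])[:,0]
    W=(np.c_[n*Z[:,None],Z]-im["t"])@im["R"]; W[Z==0]=9
    q=W[(np.hypot(W[:,0]-.609,W[:,1]+.281)<.02)&(W[:,2]<.14)&(W[:,2]>.06)]
    t=q[q[:,2]>q[:,2].max()-.012]; print(len(q),np.percentile(q[:,2],[5,50,90,99]),((t[:,:2].max(0)+t[:,:2].min(0))/2).round(4),np.ptp(t[:,:2],axis=0))
print(env.state()["ee_pos"],env.state()["eef_rot"],env.state()["q"])
```

```text
scene [(0.57, [0.6114, -0.2699, 0.1036])]
293 [0.06466804 0.09844757 0.11208511 0.11361792] [ 0.6083 -0.2786] [0.03218047 0.03165766]
wrist [(0.56, [0.612, -0.2871, 0.1092])]
2018 [0.08509897 0.11028496 0.11164705 0.11246589] [ 0.6103 -0.2821] [0.03375966 0.03308253]
[ 0.61092004 -0.28111545  0.20124707] [-3.14157841e+00  1.17779549e-04 -6.21948940e-01] [-5.07486520e-01  3.39281406e-01  1.30143555e+00  2.76691204e-05
  1.50099108e+00  1.68525682e+00]
```

Knob top is at 0.112 above the next hole, so the plunger is home. Now back to the gauge handle.

Request:
drive_tool --targets '[{"fingers": 0.05,"slide": [-0.0212,-0.0205,0],"rot": [0,0,0]},{"fingers": 0.05,"slide": [-0.0212,-0.0205,0],"rot": [0,0,0]},{"fingers": 0.05,"slide": [-0.0212,-0.0205,0],"rot": [0,0,0]},{"fingers": 0.05,"slide": [-0.0212,-0.0205,0],"rot": [0,0,0]},{"fingers": 0.05,"slide": [-0.0212,-0.0205,0],"rot": [0,0,0]},{"fingers": 0.05,"slide": [-0.0212,-0.0205,0],"rot": [0,0,0]},{"fingers": 0.05,"slide": [-0.0212,-0.0205,0],"rot": [0,0,0]}]'

```text
time_s: 15.5
ee_pos: [0.5741, -0.0767, 0.2014]
eef_rot: [-3.141, -0.0, -0.623]
ft_force: [1.1, 0.5, -0.0]
opening: 0.0502
gripper_force: 0.0
```

Request:
drive_tool --targets '[{"fingers": 0.05,"slide": [-0.0212,-0.0205,0],"rot": [0,0,0]},{"fingers": 0.05,"slide": [-0.0212,-0.0205,0],"rot": [0,0,0]},{"fingers": 0.05,"slide": [-0.0212,-0.0205,0],"rot": [0,0,0]},{"fingers": 0.05,"slide": [-0.0212,-0.0205,0],"rot": [0,0,0]},{"fingers": 0.05,"slide": [-0.0212,-0.0205,0],"rot": [0,0,0]},{"fingers": 0.05,"slide": [-0.0212,-0.0205,0],"rot": [0,0,0]},{"fingers": 0.05,"slide": [-0.0212,-0.0205,0],"rot": [0,0,0]},{"fingers": 0.05,"slide": [0,0,0],"rot": [0,0,0]},{"fingers": 0.05,"slide": [0,0,0],"rot": [0,0,0]}]'

```text
time_s: 16.25
ee_pos: [0.5377, 0.1266, 0.2014]
eef_rot: [-3.142, -0.0, -0.62]
ft_force: [0.3, 0.2, 0.8]
opening: 0.0502
gripper_force: 0.0
```

Request:
drive_tool --targets '[{"fingers": 0.05,"slide": [0,0,0.035],"rot": [0,0,0]},{"fingers": 0.05,"slide": [0,0,0.035],"rot": [0,0,0]},{"fingers": 0.05,"slide": [0,0,0.03],"rot": [0,0,0]},{"fingers": 0.05,"slide": [0,0,0.025],"rot": [0,0,0]},{"fingers": 0.05,"slide": [0,0,0.017],"rot": [0,0,0]},{"fingers": 0.05,"slide": [0,0,0],"rot": [0,0,0]},{"fingers": 0.012,"slide": [0,0,0],"rot": [0,0,0]},{"fingers": 0.012,"slide": [0,0,0],"rot": [0,0,0]},{"fingers": 0.012,"slide": [0,0,0],"rot": [0,0,0]},{"fingers": 0.012,"slide": [0,0,0],"rot": [0,0,0]},{"fingers": 0.012,"slide": [0,0,0],"rot": [0,0,0]},{"fingers": 0.012,"slide": [0,0,0],"rot": [0,0,0]}]' --grip_force 25

```text
time_s: 17.25
ee_pos: [0.5398, 0.1251, 0.0614]
eef_rot: [-3.139, -0.003, -0.624]
ft_force: [0.7, -2.0, 6.9]
opening: 0.0173
gripper_force: 25.7
```

Request:
drive_tool --targets '[{"fingers": 0.012,"slide": [0.0002,0.0097,0],"rot": [0,0,-3]},{"fingers": 0.012,"slide": [0.0003,0.0097,0],"rot": [0,0,-3]},{"fingers": 0.012,"slide": [0.0002,0.0097,0],"rot": [0,0,-3]},{"fingers": 0.012,"slide": [0.0003,0.0097,0],"rot": [0,0,-3]},{"fingers": 0.012,"slide": [0.0002,0.0097,0],"rot": [0,0,-3]},{"fingers": 0.012,"slide": [0.0003,0.0097,0],"rot": [0,0,-3]},{"fingers": 0.012,"slide": [0.0002,0.0097,0],"rot": [0,0,-3]}]'

```text
time_s: 17.83
ee_pos: [0.5113, 0.0641, 0.0615]
eef_rot: [-3.14, -0.005, -0.255]
ft_force: [5.9, -0.1, 3.9]
opening: 0.017
gripper_force: 25.7
```

Request:
drive_tool --targets '[{"fingers": 0.012,"slide": [0.0002,0.0097,0],"rot": [0,0,-3]},{"fingers": 0.012,"slide": [0.0003,0.0097,0],"rot": [0,0,-3]},{"fingers": 0.012,"slide": [0.0002,0.0097,0],"rot": [0,0,-3]},{"fingers": 0.012,"slide": [0.0003,0.0097,0],"rot": [0,0,-3]},{"fingers": 0.012,"slide": [0.0002,0.0097,0],"rot": [0,0,-3]},{"fingers": 0.012,"slide": [0.0001,0.005,0],"rot": [0,0,-1.5]},{"fingers": 0.012,"slide": [0,0,0],"rot": [0,0,0]},{"fingers": 0.012,"slide": [0,0,0],"rot": [0,0,0]}]'

```text
time_s: 18.5
ee_pos: [0.5055, 0.0109, 0.0614]
eef_rot: [3.141, -0.006, 0.029]
ft_force: [5.0, -1.4, 4.3]
opening: 0.0173
gripper_force: 25.8
```

Request:
drive_tool --targets '[{"fingers": 0.012,"slide": [0,0.003,0],"rot": [0,0,-1]},{"fingers": 0.012,"slide": [0,0.003,0],"rot": [0,0,-1]},{"fingers": 0.012,"slide": [0,0.003,0],"rot": [0,0,-1]},{"fingers": 0.012,"slide": [0,0.002,0],"rot": [0,0,-0.6]},{"fingers": 0.012,"slide": [0,0.0015,0],"rot": [0,0,-0.5]},{"fingers": 0.012,"slide": [0,0,0],"rot": [0,0,0]},{"fingers": 0.012,"slide": [0,0,0],"rot": [0,0,0]}]'

```text
time_s: 19.08
ee_pos: [0.5064, -0.0011, 0.0614]
eef_rot: [3.141, -0.006, 0.101]
ft_force: [5.1, 0.3, 3.9]
opening: 0.0173
gripper_force: 25.8
```

Request:
drive_tool --targets '[{"fingers": 0.012,"slide": [0,0.001,0],"rot": [0,0,0]},{"fingers": 0.012,"slide": [0,0.001,0],"rot": [0,0,0]},{"fingers": 0.012,"slide": [0,0,0],"rot": [0,0,0]},{"fingers": 0.012,"slide": [0,0,0],"rot": [0,0,0]}]'

```text
time_s: 19.42
ee_pos: [0.5065, -0.0019, 0.0614]
eef_rot: [-3.14, -0.006, 0.101]
ft_force: [5.5, 6.1, 5.5]
opening: 0.0172
gripper_force: 25.9
```

A firm 6 N reaction shows the arm is on its stop. I'll release and rise.

Request:
drive_tool --targets '[{"fingers": 0.045,"slide": [0,0,0],"rot": [0,0,0]},{"fingers": 0.045,"slide": [0,0,0],"rot": [0,0,0]},{"fingers": 0.045,"slide": [0,0,0],"rot": [0,0,0]},{"fingers": 0.045,"slide": [0,0,0],"rot": [0,0,0]},{"fingers": 0.045,"slide": [0,0,0],"rot": [0,0,0]},{"fingers": 0.045,"slide": [0,0,-0.02],"rot": [0,0,0]},{"fingers": 0.045,"slide": [0,0,-0.04],"rot": [0,0,0]},{"fingers": 0.045,"slide": [0,0,-0.04],"rot": [0,0,0]},{"fingers": 0.045,"slide": [0,0,-0.04],"rot": [0,0,0]},{"fingers": 0.045,"slide": [-0.03,0,-0.03],"rot": [0,0,0]},{"fingers": 0.045,"slide": [-0.03,0,-0.03],"rot": [0,0,0]},{"fingers": 0.045,"slide": [0,0,0],"rot": [0,0,0]}]'

```text
time_s: 20.42
ee_pos: [0.4452, -0.0099, 0.266]
eef_rot: [3.139, -0.009, 0.101]
ft_force: [0.6, -0.4, 1.0]
opening: 0.0448
gripper_force: 0.0
```

Request:
drive_tool --targets '[{"fingers": 0.045,"slide": [0,-0.03,0],"rot": [0,0,0]},{"fingers": 0.045,"slide": [0,-0.03,0],"rot": [0,0,0]},{"fingers": 0.045,"slide": [0,-0.03,0],"rot": [0,0,0]},{"fingers": 0.045,"slide": [0,-0.03,0],"rot": [0,0,0]},{"fingers": 0.045,"slide": [0,-0.03,0],"rot": [0,0,0]},{"fingers": 0.045,"slide": [0,-0.03,0],"rot": [0,0,0]},{"fingers": 0.045,"slide": [0,0,0],"rot": [0,0,0]},{"fingers": 0.045,"slide": [0,0,0],"rot": [0,0,0]},{"fingers": 0.045,"slide": [0,0,0],"rot": [0,0,0]}]'

```text
time_s: 21.17
ee_pos: [0.4269, 0.1696, 0.258]
eef_rot: [3.141, 0.001, 0.102]
ft_force: [0.7, 0.1, -0.5]
opening: 0.0447
gripper_force: 0.0
```

```bash
python3 cap.py t5
```

```text
handle in 89 zmax 0.1038 med z 0.0974 xy [ 0.5033 -0.001 ] ext [0.019 0.02 ]
knob next 235 zmax 0.1163 med z 0.1109 xy [ 0.608  -0.2815] ext [0.032 0.032]
filter 1461 zmax 0.127 med z 0.1198 xy [ 0.5239 -0.4076] ext [0.074 0.075]
bearing 1211 zmax 0.0365 med z 0.0274 xy [0.4692 0.1354] ext [0.088 0.09 ]
nut 255 zmax 0.0559 med z 0.05 xy [ 0.4226 -0.0085] ext [0.035 0.037]
[0.42704213 0.16911744 0.25801249] [3.14105997e+00 4.21672476e-04 1.01114497e-01]
```

View pics/t5.png

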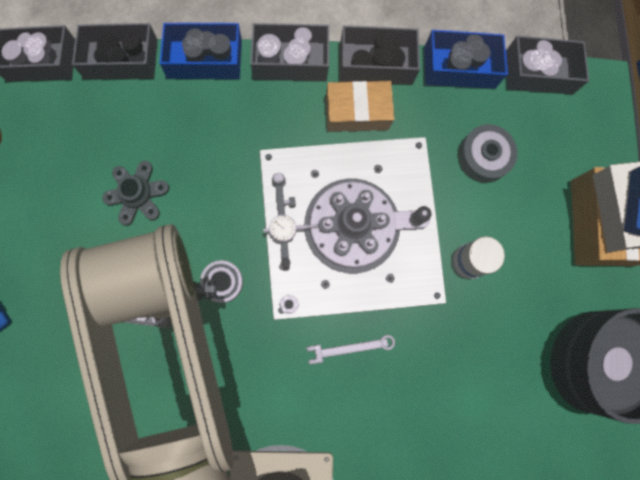

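The gauge handle (285,265) is back at its stop, the knob (421,214) is over the next hole with its top at 0.112, and the filter, bearing and nut have not moved.

```bash
python3 -c "
from rig import env
print(env.sign_off())"
```

```text
the job is handed in; nothing more can be done
None
```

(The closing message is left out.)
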